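# Point out the short sample tube, then log it

### The arm

A 6-joint arm with a two-finger parallel gripper is mounted at the origin on the work surface. World frame = base frame: x ahead of the robot, y to its left, z up, the work surface at z = 0. Lengths are in m, angles in rad, forces in N, time in s.
With the tool pointing down it reaches from about 0.325 to 0.9 m from the base axis. Payload 6.1 kg.
Tool frame: the origin (TCP) lies midway between the tips of the shut fingers; the grasp point (between the pads) lies 19 mm behind it (manip.grip_depth is the distance from the TCP to the grasp point, in m); x points along the fingers, y is the direction in which the jaws open and shut, and the axes are right-handed (so a half turn about x gives the same grasp; the last joint's range is limited). The gripper opens to 85 mm and grips with 20 to 120 N. Pads are 22 mm wide; open, the fingers measure 114 mm over their backs; the gripper's body (76 mm by 85 mm) begins 54 mm behind the grasp point. The pads swing forward as they close: fully open they stand 13 mm farther back than shut.
Start: joints at [0.984, 0.22, 1.526, -0, 1.395, -0.126], TCP at [0.278, 0.56, 0.231] pointing down, gripper open.
Joint ranges: [-2.98, 2.98], [-0.91, 2.08], [0.09, 2.57], [-1.24, 4.39], [0.2, 2.65], [-2.68, 2.68]. Speed limits (rad/s): [2.57, 2.57, 3.01, 3.14, 3.14, 3.14].

### API

Orientations are given as a unit quaternion [w, x, y, z].
In Python, from cell import get_state, eyes, ticket, manip gives the robot as it stands.
- The arm moves only by the shell command python3 -m inch 'ROWS' [FORCE]. ROWS is JSON, a list that holds one entry, the list of rows, each a list of 7 numbers: the shift along the tool's x, y, z in units of 40 mm (1.0 is 40 mm), then the turn, a rotation vector about the tool's x, y, z in units of 5 degrees (1.0 is 5 degrees), then the closure in counts, from 0 (fully open) to 255 (shut). In form: [[[x, y, z, rx, ry, rz, hand], ...]]. A call has 1 to 10 rows; each row is the pose to reach, as a shift and turn from the pose commanded when the call began, along the tool's axes at that moment; what a row does not reach only later rows make up. A row lasts 1/8 s, in which the tool goes at most 62.5 mm and 10.7 degrees, less where a joint would pass 70% of its speed; a pose out of reach is approached as far as the arm can. A call with a gripper value outside its range is refused whole. The fingers move at their own pace and stop on an object; FORCE is the grip in N (left out, the last holds). Time passes only in rows, so rows that repeat a pose let the fingers close. It gives the time, the measured TCP pose, the force and the opening at its end, in the units of the state.
- get_state(): the state, without advancing time (a new reading comes with each control period).
- eyes.grab_frame(name): name is "scene" or "side" or "wrist"; returns (picture, depth): 384x512x3 uint8, red, green, blue; 384x512 float32, m along the optical axis (not along the pixel's ray), 0 where there is no reading.
- eyes.camera_info(name): a dict with "intrinsics" (3x3 intrinsics, pixels), "eye" and "orientation" of the camera in the world. Camera axes: x right, y up, looking along -z (the intrinsics and any distortion apply to the point x, -y, -z); pixel columns grow to the right and rows downward; lengths in m; the calibration is good to about 2 mm. A picture is of the moment at which its call begins: read the wrist's pose just before it. camera_info takes no time and is no camera call; for the wrist camera it gives the pose at the moment of the call.
- ticket.finish_job(): hands the job in, once; it reports no verdict.
Trained networks look in the newest picture that a camera, given by its name, has taken for a name from the list of things; names that differ only in an ending like _2 or _b are one class to them, and where a whole thing is asked for, a point or a joint stands for the part that bears it (a point fixed in the world has none). Each returns a list of dicts, best first, with "conf" (0 to 1); they miss things now and then, are a little off and sometimes report something else, mostly with a low value. They report only what shows in the picture. A call takes as long as a camera call.
- eyes.masks_of(query, camera): "pixels" (384x512 bool, what is visible of it).
- eyes.pinpoint(query, camera): "location" ([x, y, z] in m, in world coordinates, good to about 4 mm: a listed point, or the origin of a listed thing).
The state is a dict: "clock": time; "joints": joint angles; "qd": joint speeds; "joint_efforts": joint torques, N m; "eef_pos": TCP position; "ee_rot": TCP orientation; "wrist_force": force on the tool from outside, world axes, zero at the start; "ft_torque": the same for the moment, N m; "width": finger opening in m.
Only numpy, scipy, OpenCV 4.12 (cv2) and the standard library are available. Lean on these libraries where they do the work, as an engineer would, in place of code of your own. Each camera call takes 0.05 s, during which the arm holds its last target.

### The job

Point out the short tube with the broad cap in the sample rack: hold your fingertips straight above its cap, about two centimetres away, for a good two seconds without touching it. Then log it by pressing the push button on the check-in reader right down, and let the button go. Do not touch any tube or the rack, and leave the other things on the desk where they are.

Things in the scene. Friction and masses are not known exactly. Their poses are not given: they have to be found in the camera images.
- short_tube_top (a point): the short sample tube: clear tube 13 mm wide, 72 mm long in all, with a broad flat cap 24 mm wide and 12 mm high; the caps of all four tubes are the same blue. It stands upright and loose in any of the rack's four holes. This point is the centre of the cap's top, about 82 mm above the desk, 33 mm lower than the tops of the tall tubes, the nearest of which stand 60 mm from it, centre to centre, along the rack; open fingers would hit those, shut fingers fit between them. z up
- tall_tube_a_top (a point): one of the three other sample tubes: clear tube 13 mm wide with a narrow blue cap 16 mm wide and 20 mm high, 105 mm long in all, standing upright and loose in the rack. This point is the centre of the cap's top, about 115 mm above the desk. Graspable, but not to be touched
- tall_tube_b_top (a point): one of the three other sample tubes: clear tube 13 mm wide with a narrow blue cap 16 mm wide and 20 mm high, 105 mm long in all, standing upright and loose in the rack. This point is the centre of the cap's top, about 115 mm above the desk. Graspable, but not to be touched
- tall_tube_c_top (a point): one of the three other sample tubes: clear tube 13 mm wide with a narrow blue cap 16 mm wide and 20 mm high, 105 mm long in all, standing upright and loose in the rack. This point is the centre of the cap's top, about 115 mm above the desk. Graspable, but not to be touched
- rack: grey plastic sample rack, fixed to the desk: 70 mm (own x) by 225 mm (own y) by 55 mm high; origin at the centre of its underside. Four tubes stand along its own y at -90, -30, 30 and 90 mm; the small dark discs between them are empty holes
- reader: white check-in reader, fixed to the desk, 130 mm (own x) by 170 mm (own y) by 50 mm high, dark display in its top; origin at the centre of its underside. Its only push button stands on its top near the edge at own -x, 37 mm from the centre
- log_button_top (a point): the reader's push button: a round grey cap 36 mm wide in a black housing on the reader's top. This point is the centre of the cap's top face; it is pushed straight down
- log_button (a joint): travel of the push button in m: 0 = released, 0.006 = fully down (about 5 N there); it springs back when let go. It counts as pressed beyond 0.004
- pump_bottle: white hand-gel pump bottle, 66 mm wide, about 173 mm high, standing loose beyond the work; origin at the centre of its underside
- mask_box: cardboard mask box, 100 by 190 by 80 mm high, loose; origin at the centre of its underside
- steel_tray: empty steel tray, 130 by 220 by 30 mm high, loose; origin at the centre of its underside
- marker: black marker with a grey cap, about 133 mm long (own y) and 15 mm thick, lying loose on the desk near the robot; origin on its underside near its middle

How it is judged:
On the way, in this order (a step that is already met when the one before it is completed fails the run):
1. the fingertips dwell just above the short tube's cap for 1.5 s (grasp point within 20 mm of the cap's axis and 20 to 65 mm above it, that is, tips about 1 to 45 mm above) (horizontal distance between the grasp point and short_tube_top below 0.02 m and z of the grasp point in the frame of short_tube_top between 0.02 and 0.065 m), for 1.5 s.
2. the reader's button is pressed down (beyond 4 mm) (value of joint log_button above 0.004 m), for 0.05 s.
At the end, for the whole second after the job is handed in: the button is released (under 1.5 mm), every tube still stands in its hole within 8 mm of where it was, and the bottle, mask box, tray and marker are within 15 mm of where they were (value of joint log_button below 0.0015 m and distance of each of short_tube_top, tall_tube_a_top, tall_tube_b_top, tall_tube_c_top from where it was at the start of the episode below 0.008 m and z of short_tube_top in the frame of rack below 0.086 m and distance of each of pump_bottle, mask_box, marker, steel_tray from where it was at the start of the episode below 0.015 m); the robot touches nothing.
It fails at once if the robot touches a tube (contact force between any of the fingers, the arm and short_tube above 0.3 N or contact force between any of the fingers, the arm and tall_tube_a above 0.3 N or contact force between any of the fingers, the arm and tall_tube_b above 0.3 N or contact force between any of the fingers, the arm and tall_tube_c above 0.3 N).
It fails at once if the robot touches the rack (contact force between any of the fingers, the arm and rack above 0.5 N).
It fails at once if a tube is lifted, carried or displaced (more than 12 mm) (distance of any of short_tube_top, tall_tube_a_top, tall_tube_b_top, tall_tube_c_top from where it was at the start of the episode above 0.012 m).
It fails at once if a bystander is disturbed (more than 15 mm) (distance of any of pump_bottle, mask_box, marker, steel_tray from where it was at the start of the episode above 0.015 m).
It also fails if it takes over 48 s, if anything falls off the work surface, if the arm or the gripper's body presses on something with over 40 N, if the wrist force passes 120 N, or if a joint passes its speed limit or range.

## Working session

There is one attempt and no reset: what is moved stays moved. The work goes in short steps, Python scripts to look and compute and a shell command to move; the robot and the scene stay as the last step left them, time stands still between calls to the robot, and variables do not carry over. Pictures are saved under pics/ and viewed, and the job is handed in when it is done.

```bash
mkdir -p pics; ls; python3 - <<'E'
from cell import get_state, eyes, ticket, manip
import cv2,numpy as np
s=get_state();print(s)
for n in ["scene","side"]:
    p,d=eyes.grab_frame(n)
    cv2.imwrite(f"pics/{n}0.png",p[:,:,::-1])
    i=eyes.camera_info(n);print(n,i)
    for q in ["short_tube_top","tall_tube_a_top","rack","reader","log_button_top","pump_bottle","mask_box","steel_tray","marker"]:
        r=eyes.pinpoint(q,n);print(q,[(np.round(x["location"],3).tolist(),round(x["conf"],2)) for x in r][:5])
E
```

```text
pics
{'clock': 0.0, 'joints': array([ 9.83894429e-01,  2.21270299e-01,  1.52763236e+00, -7.71588236e-07,
        1.39470506e+00, -1.26112754e-01]), 'qd': array([-0.00026162, -0.00011562, -0.00074231, -0.00070977, -0.00015782,
       -0.0003965 ]), 'joint_efforts': array([-7.26713297e-04, -4.96889627e+01, -3.89403248e+01, -2.50370886e-04,
        1.07115493e-02, -6.93294339e-06]), 'eef_pos': array([0.27757416, 0.55928798, 0.23016064]), 'ee_rot': array([ 0.68817372,  0.16080824,  0.6886705 , -0.1621437 ]), 'wrist_force': array([ 0.40840017,  1.00086511, -0.54549541]), 'ft_torque': array([ 0.01346575,  0.04792463, -0.00050054]), 'width': 0.08524519346583662}
scene {'intrinsics': array([[406.21189387,   0.        , 257.05922483],
       [  0.        , 406.21189387, 186.77890769],
       [  0.        ,   0.        ,   1.        ]]), 'eye': array([1.22414601, 0.40655871, 0.77520588]), 'orientation': array([0.45274691, 0.20179208, 0.36500159, 0.7880825 ])}
short_tube_top [([0.562, 0.262, 0.083], 0.62)]
tall_tube_a_top [([0.521, 0.088, 0.118], 0.71), ([0.531, -0.176, 0.0], 0.29)]
rack [([0.5
[... 430 characters left out ...]
y([[442.19492113,   0.        , 251.43130094],
       [  0.        , 442.19492113, 199.04369648],
       [  0.        ,   0.        ,   1.        ]]), 'eye': array([0.40165329, 0.755954  , 0.63916756]), 'orientation': array([-0.08911535, -0.05370437,  0.46837709,  0.87738087])}
short_tube_top [([0.566, 0.261, 0.079], 0.53)]
tall_tube_a_top [([0.522, 0.088, 0.113], 0.62)]
rack [([0.544, 0.171, 0.001], 0.84)]
reader [([0.529, -0.178, -0.005], 0.62)]
log_button_top [([0.493, -0.169, 0.073], 0.46)]
pump_bottle [([0.76, -0.029, -0.002], 0.84)]
mask_box [([0.748, 0.231, 0.002], 0.68)]
steel_tray [([0.752, -0.217, 0.003], 0.97)]
marker [([0.371, -0.052, 0.004], 0.85), ([0.756, -0.029, -0.0], 0.58)]
```

View pics/scene0.png

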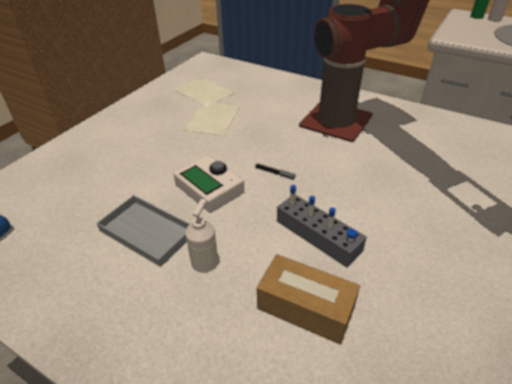

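View pics/side0.png

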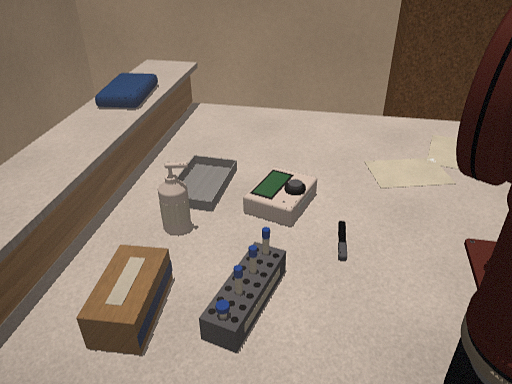

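The short tube with the broad cap is at the rack's end: scene pixel (352,233), side pixel (223,307). The reader button is at scene (218,167), side (294,187). I'll refine the positions from depth.

```bash
cat > h.py <<'E'
from cell import get_state, eyes, ticket, manip
import cv2,numpy as np
from scipy.spatial.transform import Rotation as Ro
def rot(q): return Ro.from_quat([q[1],q[2],q[3],q[0]]).as_matrix()
def cloud(n):
    i=eyes.camera_info(n); p,d=eyes.grab_frame(n); K=i["intrinsics"]
    v,u=np.mgrid[:384,:512]
    c=np.stack([(u-K[0,2])/K[0,0]*d,-(v-K[1,2])/K[1,1]*d,-d],-1)
    return p,d,c@rot(i["orientation"]).T+i["eye"]
def rel(target):
    s=get_state();R=rot(s["ee_rot"]);t=np.array(target)-s["eef_pos"]
    return R, (R.T@t)/0.04
E
python3 - <<'E'
from h import *
for n in ["scene","side"]:
    p,d,w=cloud(n)
    h=cv2.cvtColor(p,cv2.COLOR_RGB2HSV)
    m=(h[...,0]>100)&(h[...,0]<130)&(h[...,1]>130)&(w[...,2]>.05)&(w[...,2]<.14)&(w[...,0]<.65)&(d>0)
    k,l,st,c=cv2.connectedComponentsWithStats(m.astype(np.uint8))
    for j in range(1,k):
        if st[j,4]>8:
            q=w[l==j]; top=q[q[:,2]>q[:,2].max()-.006]
            print(n,c[j].round(),st[j,4],top.min(0).round(4),top.max(0).round(4),((top.min(0)+top.max(0))/2).round(4))
    b=np.linalg.norm(w[...,:2]-[.496,-.17],axis=-1)<.03
    q=w[b&(w[...,2]>.06)&(d>0)]; print("btn",q.min(0).round(4),q.max(0).round(4),q.mean(0).round(4),np.percentile(q[:,2],[50,90]))
R,_=rel([0,0,0]);print(R.round(4))
for t in ([.564,.2615,.23],[.564,.2615,.104]): print(rel(t)[1].round(3))
E
```

```text
scene [293. 189.] 20 [0.516  0.0826 0.1099] [0.5284 0.091  0.1159] [0.5222 0.0868 0.1129]
scene [311. 200.] 24 [0.532  0.14   0.1125] [0.5421 0.148  0.1167] [0.5371 0.144  0.1146]
scene [332. 212.] 26 [0.5466 0.1988 0.1108] [0.5556 0.2068 0.1156] [0.5511 0.2028 0.1132]
scene [351. 233.] 69 [0.5564 0.2494 0.0805] [0.5735 0.2709 0.0864] [0.565  0.2601 0.0835]
btn [ 0.4703 -0.1888  0.0601] [ 0.5199 -0.1413  0.0758] [ 0.4989 -0.1617  0.0676] [0.06834039 0.07354561]
side [265. 230.] 36 [0.5146 0.0792 0.1105] [0.5277 0.0947 0.1164] [0.5212 0.087  0.1135]
side [252. 248.] 39 [0.5278 0.1367 0.1117] [0.5413 0.1531 0.1159] [0.5345 0.1449 0.1138]
side [237. 268.] 39 [0.5431 0.194  0.112 ] [0.5553 0.2121 0.117 ] [0.5492 0.203  0.1145]
side [222. 305.] 117 [0.5517 0.2498 0.0789] [0.5735 0.2718 0.0835] [0.5626 0.2608 0.0812]
btn [ 0.4687 -0.1811  0.0603] [ 0.5174 -0.1416  0.0748] [ 0.4933 -0.1582  0.0671] [0.06825976 0.07218527]
[[ 0.      0.4447  0.8957]
 [ 0.      0.8957 -0.4447]
 [-1.      0.      0.    ]]
[ 0.033 -3.5    9.722]
[ 3.183 -3.5    9.722]
```

```bash
python3 -m inch '[[[0,-0.35,0.97,0,0,0,255],[0,-0.7,1.95,0,0,0,255],[0,-1.05,2.92,0,0,0,255],[0,-1.4,3.89,0,0,0,255],[0,-1.75,4.86,0,0,0,255],[0,-2.1,5.83,0,0,0,255],[0,-2.45,6.8,0,0,0,255],[0,-2.8,7.78,0,0,0,255],[0,-3.15,8.75,0,0,0,255],[0,-3.5,9.72,0,0,0,255]]]'
python3 -m inch '[[[0,0,0,0,0,0,255],[0,0,0,0,0,0,255],[0,0,0,0,0,0,255]]]'
python3 - <<'E'
from h import *
p,d,w=cloud("wrist"); cv2.imwrite("pics/w1.png",p[:,:,::-1])
h=cv2.cvtColor(p,cv2.COLOR_RGB2HSV)
m=(h[...,0]>100)&(h[...,0]<130)&(h[...,1]>130)&(w[...,2]>.05)&(w[...,2]<.14)&(d>0)
k,l,st,c=cv2.connectedComponentsWithStats(m.astype(np.uint8))
for j in range(1,k):
    if st[j,4]>8:
        q=w[l==j]; top=q[q[:,2]>q[:,2].max()-.006]
        print(c[j].round(),st[j,4],top.min(0).round(4),top.max(0).round(4),((top.min(0)+top.max(0))/2).round(4))
s=get_state();print(s["clock"],s["eef_pos"],s["width"],rel([.564,.261,.104])[1].round(3))
E
```

```text
clock: 2.35
eef_pos: [0.5648, 0.2605, 0.2314]
ee_rot: [0.688, 0.162, 0.688, -0.161]
wrist_force: [0.3, -0.3, 0.1]
width: -0.0003
clock: 2.72
eef_pos: [0.5632, 0.2624, 0.2313]
ee_rot: [0.688, 0.161, 0.689, -0.161]
wrist_force: [0.3, -0.0, -0.5]
width: -0.0
[256. 178.] 438 [0.5517 0.2479 0.0785] [0.5746 0.2704 0.0845] [0.5632 0.2592 0.0815]
[194. 200.] 289 [0.5418 0.1935 0.1114] [0.5567 0.2087 0.1172] [0.5492 0.2011 0.1143]
[134. 213.] 336 [0.5281 0.1354 0.1113] [0.5431 0.1502 0.1172] [0.5356 0.1428 0.1143]
[ 77. 226.] 343 [0.5146 0.0776 0.1114] [0.5289 0.0919 0.1174] [0.5217 0.0848 0.1144]
2.775 [0.56320366 0.26251207 0.23139786] -0.0002268596016538978 [ 3.185 -0.026  0.035]
```

View pics/w1.png

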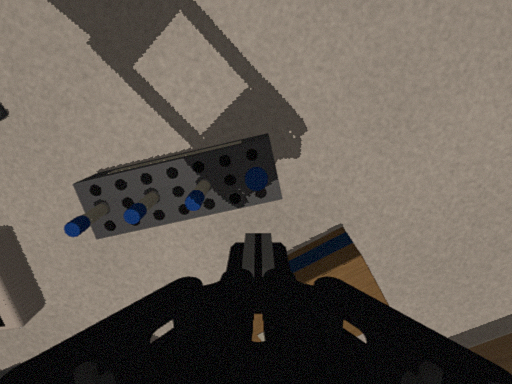

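The wrist view confirms the broad cap at (256,178), the last tube in the row, and the shut fingers at (258,250). I'll descend to about 23 mm above it and dwell.

```bash
python3 -m inch '[[[0.5,-0.04,0.02,0,0,0,255],[1.0,-0.04,0.02,0,0,0,255],[1.5,-0.04,0.02,0,0,0,255],[2.0,-0.04,0.02,0,0,0,255],[2.4,-0.04,0.02,0,0,0,255],[2.7,-0.04,0.02,0,0,0,255],[2.95,-0.04,0.02,0,0,0,255],[3.15,-0.04,0.02,0,0,0,255],[3.15,-0.04,0.02,0,0,0,255],[3.15,-0.04,0.02,0,0,0,255]]]'
python3 - <<'E'
from h import *
for n in ("side","scene"):
    p,d=eyes.grab_frame(n); cv2.imwrite(f"pics/{n}2.png",p[:,:,::-1])
s=get_state();print(s["clock"],s["eef_pos"],s["wrist_force"])
E
```

```text
clock: 4.03
eef_pos: [0.5643, 0.2599, 0.1059]
ee_rot: [0.689, 0.162, 0.688, -0.161]
wrist_force: [-0.2, -0.4, -0.2]
width: 0.0002
4.125 [0.56438387 0.25992362 0.10603717] [-0.0179946   0.36890655 -0.6220819 ]
```

View pics/side2.png

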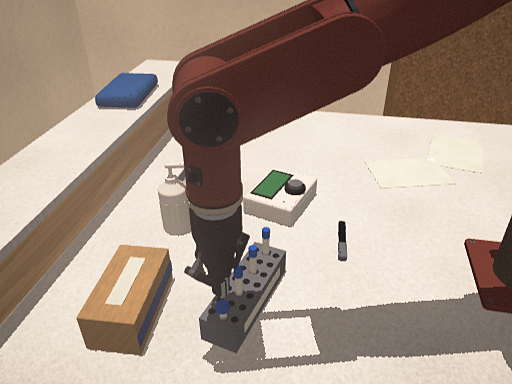

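```bash
python3 -m inch '[[[0,0,0,0,0,0,255],[0,0,0,0,0,0,255],[0,0,0,0,0,0,255],[0,0,0,0,0,0,255],[0,0,0,0,0,0,255],[0,0,0,0,0,0,255],[0,0,0,0,0,0,255],[0,0,0,0,0,0,255],[0,0,0,0,0,0,255],[0,0,0,0,0,0,255]]]'; python3 -m inch '[[[0,0,0,0,0,0,255],[0,0,0,0,0,0,255],[0,0,0,0,0,0,255],[0,0,0,0,0,0,255],[0,0,0,0,0,0,255],[0,0,0,0,0,0,255],[0,0,0,0,0,0,255],[0,0,0,0,0,0,255],[0,0,0,0,0,0,255],[0,0,0,0,0,0,255]]]'
```

```text
clock: 5.38
eef_pos: [0.5639, 0.2597, 0.1053]
ee_rot: [0.688, 0.161, 0.688, -0.161]
wrist_force: [0.1, -0.7, 1.0]
width: -0.0
clock: 6.62
eef_pos: [0.5639, 0.2597, 0.1053]
ee_rot: [0.688, 0.161, 0.688, -0.161]
wrist_force: [-0.4, 0.5, 0.2]
width: -0.0003
```

The side view shows the fingertips right above the short cap at about (223,295), touching nothing, and the dwell is now over 2.5 s. Next I'll lift.

```bash
python3 -m inch '[[[-0.5,0,0,0,0,0,255],[-1,0,0,0,0,0,255],[-1.7,0,0,0,0,0,255],[-2.4,0,0,0,0,0,255],[-3.1,0,0,0,0,0,255],[-3.1,0,0,0,0,0,255]]]'
python3 - <<'E'
from h import *
p,d,w=cloud("side")
for n in ("scene","side"):
    if n=="scene": p,d,w=cloud(n)
    print([(np.round(x["location"],3).tolist(),round(x["conf"],2)) for q in ("log_button_top","reader") for x in eyes.pinpoint(q,n)])
    g=cv2.cvtColor(p,cv2.COLOR_RGB2GRAY)
    b=(np.linalg.norm(w[...,:2]-[.496,-.17],axis=-1)<.035)&(d>0)
    q=w[b&(w[...,2]>.067)];print(len(q),((q.min(0)+q.max(0))/2).round(4),q.mean(0).round(4),q.min(0).round(4),q.max(0).round(4))
print(rel([.5,-.165,.22])[1].round(3))
E
```

```text
clock: 7.38
eef_pos: [0.5661, 0.2605, 0.2345]
ee_rot: [0.691, 0.163, 0.686, -0.16]
wrist_force: [-0.5, -0.1, -1.2]
width: -0.0
[([0.496, -0.169, 0.068], 0.62), ([0.53, -0.178, -0.001], 0.97)]
88 [ 0.4944 -0.1657  0.0713] [ 0.4952 -0.1643  0.0718] [ 0.4772 -0.1831  0.0672] [ 0.5117 -0.1482  0.0754]
[([0.491, -0.168, 0.073], 0.58), ([0.53, -0.176, -0.003], 0.61), ([0.566, 0.258, 0.082], 0.47)]
88 [ 0.4944 -0.1657  0.0713] [ 0.4952 -0.1643  0.0718] [ 0.4772 -0.1831  0.0672] [ 0.5117 -0.1482  0.0754]
[  0.208 -10.208   3.304]
```

```bash
python3 -m inch '[[[0,-1.03,0.32,0,0,0,255],[0,-2.06,0.64,0,0,0,255],[0,-3.1,0.96,0,0,0,255],[0,-4.13,1.28,0,0,0,255],[0,-5.16,1.6,0,0,0,255],[0,-6.2,1.92,0,0,0,255],[0,-7.23,2.24,0,0,0,255],[0,-8.26,2.56,0,0,0,255],[0,-9.3,2.88,0,0,0,255],[0,-10.33,3.2,0,0,0,255]]]'
python3 -m inch '[[[0,0,0,0,0,0,255],[0,0,0,0,0,0,255],[0,0,0,0,0,0,255]]]'
python3 - <<'E'
from h import *
p,d,w=cloud("wrist"); cv2.imwrite("pics/w3.png",p[:,:,::-1])
print([(np.round(x["location"],4).tolist(),round(x["conf"],2)) for x in eyes.pinpoint("log_button_top","wrist")])
b=(np.linalg.norm(w[...,:2]-[.494,-.167],axis=-1)<.035)&(d>0)&(w[...,2]<.09)
for t in (.056,.064,.068):
    q=w[b&(w[...,2]>t)];print(t,len(q),q.mean(0).round(4),q.min(0).round(4),q.max(0).round(4))
s=get_state();print(s["clock"],s["eef_pos"],rel([.494,-.167,.072])[1].round(3))
E
```

```text
clock: 8.93
eef_pos: [0.494, -0.1685, 0.2285]
ee_rot: [0.688, 0.162, 0.689, -0.161]
wrist_force: [0.8, -0.3, -0.8]
width: -0.0001
clock: 9.3
eef_pos: [0.4949, -0.1662, 0.2289]
ee_rot: [0.688, 0.161, 0.689, -0.161]
wrist_force: [0.6, 0.4, -0.8]
width: -0.0003
[]
0.056 1757 [ 0.4929 -0.1671  0.0674] [ 0.4692 -0.1937  0.0565] [ 0.5202 -0.1425  0.0747]
0.064 906 [ 0.4938 -0.1675  0.0721] [ 0.4716 -0.1916  0.064 ] [ 0.5179 -0.1443  0.0747]
0.068 870 [ 0.494  -0.1677  0.0724] [ 0.4773 -0.1859  0.0681] [ 0.5121 -0.1506  0.0747]
9.4 [ 0.49500389 -0.16621633  0.2291593 ] [ 3.929 -0.029 -0.013]
```

View pics/w3.png

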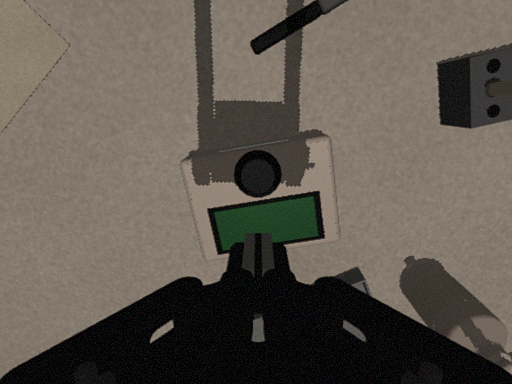

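The button is at (258,172), centred about (0.494, -0.168, 0.072). The fingers are right above it, so I'll descend to about 6 mm over it.

```bash
python3 -m inch '[[[0.6,-0.03,0,0,0,0,255],[1.3,-0.03,0,0,0,0,255],[2.0,-0.03,0,0,0,0,255],[2.6,-0.03,0,0,0,0,255],[3.1,-0.03,0,0,0,0,255],[3.45,-0.03,0,0,0,0,255],[3.65,-0.03,0,0,0,0,255],[3.75,-0.03,0,0,0,0,255],[3.75,-0.03,0,0,0,0,255],[3.75,-0.03,0,0,0,0,255]]]'; python3 -m inch '[[[0.05,0,0,0,0,0,255],[0.1,0,0,0,0,0,255],[0.15,0,0,0,0,0,255],[0.2,0,0,0,0,0,255],[0.23,0,0,0,0,0,255],[0.26,0,0,0,0,0,255],[0.26,0,0,0,0,0,255],[0.26,0,0,0,0,0,255]]]'
```

```text
clock: 10.65
eef_pos: [0.4948, -0.1686, 0.08]
ee_rot: [0.689, 0.161, 0.688, -0.162]
wrist_force: [-0.6, -0.3, -0.7]
width: -0.0002
clock: 11.65
eef_pos: [0.4943, -0.1684, 0.069]
ee_rot: [0.688, 0.161, 0.688, -0.161]
wrist_force: [-1.3, 0.9, 3.5]
width: -0.0002
```

```bash
python3 -m inch '[[[0.02,0,0,0,0,0,255],[0.04,0,0,0,0,0,255],[0.06,0,0,0,0,0,255],[0.06,0,0,0,0,0,255]]]'; python3 -m inch '[[[0.02,0,0,0,0,0,255],[0.04,0,0,0,0,0,255],[0.04,0,0,0,0,0,255],[0.04,0,0,0,0,0,255]]]'
```

```text
clock: 12.15
eef_pos: [0.4943, -0.1684, 0.0665]
ee_rot: [0.688, 0.161, 0.688, -0.161]
wrist_force: [-2.8, 0.4, 4.9]
width: -0.0001
clock: 12.65
eef_pos: [0.4943, -0.1684, 0.0659]
ee_rot: [0.688, 0.161, 0.689, -0.161]
wrist_force: [-6.1, 2.9, 12.6]
width: -0.0
```

The force rose to 12.6 N and travel stopped, so the button is at its end stop. Now I'll release it and retreat.

```bash
python3 -m inch '[[[-0.2,0,0,0,0,0,255],[-0.5,0,0,0,0,0,255],[-1,0,0,0,0,0,255],[-1.7,0,0,0,0,0,255],[-2.4,0,0,0,0,0,255],[-3.1,0,0,0,0,0,255],[-3.8,0,0,0,0,0,255],[-3.8,0,0,0,0,0,255],[-3.8,0,0,0,0,0,255],[-3.8,0,0,0,0,0,255]]]'
python3 - <<'E'
from h import *
p,d,w=cloud("wrist"); 
b=(np.linalg.norm(w[...,:2]-[.494,-.167],axis=-1)<.035)&(d>0)&(w[...,2]<.09)
q=w[b&(w[...,2]>.068)];print(len(q),q.mean(0).round(4))
for n in ("scene","side"):
    p,d=eyes.grab_frame(n); cv2.imwrite(f"pics/{n}4.png",p[:,:,::-1])
    for t in ["short_tube_top","tall_tube_a_top","pump_bottle","mask_box","steel_tray","marker"]:
        print(t,[(np.round(x["location"],3).tolist(),round(x["conf"],2)) for x in eyes.pinpoint(t,n)][:2])
s=get_state();print(s["clock"],s["eef_pos"],s["wrist_force"])
E
```

```text
clock: 13.9
eef_pos: [0.4935, -0.1679, 0.2153]
ee_rot: [0.688, 0.162, 0.689, -0.161]
wrist_force: [-0.3, 0.5, -0.1]
width: 0.0003
952 [ 0.494  -0.1677  0.0724]
short_tube_top [([0.564, 0.255, 0.083], 0.65)]
tall_tube_a_top [([0.525, 0.086, 0.114], 0.49)]
pump_bottle [([0.758, -0.029, 0.001], 0.75)]
mask_box [([0.748, 0.238, 0.002], 0.9)]
steel_tray [([0.751, -0.217, -0.003], 0.56)]
marker [([0.372, -0.054, -0.003], 0.68)]
short_tube_top [([0.53, -0.178, -0.003], 0.59), ([0.563, 0.26, 0.078], 0.46)]
tall_tube_a_top [([0.521, 0.087, 0.115], 0.76)]
pump_bottle [([0.756, -0.028, 0.0], 0.6)]
mask_box [([0.751, 0.231, -0.002], 0.67)]
steel_tray [([0.747, -0.221, 0.002], 0.85)]
marker [([0.372, -0.055, 0.002], 0.79)]
14.65 [ 0.49431775 -0.16836971  0.21695653] [ 0.24044666  0.56214347 -0.67202801]
```

View pics/side4.png

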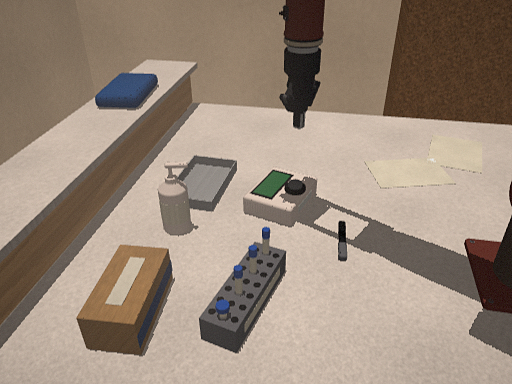

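Everything is where it was: the tubes at (223,307) to (266,232) and the bystanders are unchanged, and the button is back up at 72.4 mm. I'm handing in.

```bash
python3 -c "
from cell import ticket
print(ticket.finish_job())"
```

```text
the job is handed in; nothing more can be done
None
```

I pointed out the short tube and logged it on the reader, then handed the job in at about 14.7 s. No verdict is reported.

- **Pointing:** I held the shut fingertips about 23 mm straight above the short tube's broad cap, the last tube at the rack's far-left end. The dwell lasted more than 2.5 s, the force stayed at noise level, and nothing was touched.
- **Button:** I pressed it to its end stop. The fingertips went down about 6.5 mm from the button's top, and the force reached 12.6 N. After I let go, its top measured 72.4 mm again, the same as before the press.
- **Other things:** The rack and the other things look unmoved in the final side picture. The last readings agree with the first to within about 7 mm. The largest difference was one reading of the short tube, 7 mm off in y from the scene camera. The side camera put it within about 3 mm of the start, so I take that as detector noise.
- **Disagreements:** In the last check the side camera's top guess for the short tube was the reader, which is false. The wrist camera's detector did not find the button, so I used its depth picture instead.

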